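Press a cabinet strip in the glue-up press and hold it in the green

ROBOT

A 6-joint arm with a two-finger parallel gripper is mounted at the origin on the work surface. World frame = base frame: x ahead of the robot, y to its left, z up, the work surface at z = 0. Lengths are in m, angles in rad, forces in N, time in s.
With the tool pointing down it reaches from about 0.3 to 0.95 m from the base axis. Payload 3.1 kg.
Tool frame: the origin (TCP) lies midway between the tips of the shut fingers; the grasp point (between the pads) lies behind it (r.grip_point_offset is the z of the grasp point in the tool frame, in m); z points along the fingers, x is the direction in which the jaws open and shut, and the axes are right-handed (so a half turn about z gives the same grasp; the last joint's range is limited). The gripper opens to 85 mm and grips with 20 to 120 N. Pads are 22 mm wide; open, the fingers measure 114 mm over their backs; the gripper's body (76 mm by 85 mm) begins 54 mm behind the grasp point. The pads swing forward as they close: fully open they stand 13 mm farther back than shut.
Start: joints at [-1.383, 0.308, 1.634, -0, 1.2, -0.07], TCP at [0.159, -0.604, 0.231] pointing down, gripper open.
Joint ranges: [-3.06, 3.06], [-0.79, 1.96], [0.05, 2.63], [-1.19, 4.34], [0.05, 2.64], [-2.94, 2.94]. Speed limits (rad/s): [2.79, 2.79, 3.14, 3.14, 3.14, 3.14].

INTERFACE

Orientations are given as a unit quaternion [x, y, z, w].
In Python, from rig import r gives the robot as it stands.
- The arm moves only by the tool carry_out, never from a script. Its argument "targets" is one flat list of numbers, 7 for each row, row after row: the turn, a rotation vector about the tool's x, y, z in rad, then the shift along the tool's x, y, z in m, then the opening, from -1 (shut) to 1 (fully open). A call has 1 to 20 rows; each row shifts and turns the pose as measured when the row begins, along the tool's axes as they then stand; what a row does not reach is not made up. A row lasts 1/12 s, in which the tool goes at most 41.7 mm and 7.16 degrees, less where a joint would pass 70% of its speed; a pose out of reach is approached as far as the arm can. A call is refused whole if a number of a shift passes 0.0417 or a number of a turn 0.125, either way. A call with a gripper value outside its range is refused whole. The fingers move at their own pace and stop on an object; "grip_force" is the grip in N (left out, the last holds). Time passes only in rows, so rows that do not move let the fingers close. It gives the time, the measured TCP pose, the force and the opening at its end, in the units of the state.
- r.get_state(): the state, without advancing time (a new reading comes with each control period).
- r.snapshot(name): name is "side" or "top"; returns a dict with "frame" (384x512x3 uint8, blue, green, red), "fx", "fy", "cx", "cy" (pixels), "k1" (the pictures are not rectified: a ray, as slopes to the right and down, at radius r is drawn at 1 + k1 r^2 times it, then the intrinsics apply), "extrinsics" (4x4, takes a point from camera to world coordinates). Camera axes: x right, y down, z forward; pixel columns grow to the right and rows downward; lengths in m; the calibration is good to about 2 mm. A picture is of the moment at which its call begins. There is no depth.
- r.job_done(): hands the job in, once; it reports no verdict.
Trained networks look in a picture, given as the dict that the camera call returned (one of the last four; its "shot" number tells which), for a name from the list of things; names that differ only in an ending like _2 or _b are one class to them, and where a whole thing is asked for, a point or a joint stands for the part that bears it (a point fixed in the world has none). Each returns a list of dicts, best first, with "p" (0 to 1); they miss things now and then, are a little off and sometimes report something else, mostly with a low value. They report only what shows in the picture. A call takes as long as a camera call.
- r.spot_in(picture, target): "point" ([column, row] in pixels, amid what is visible of it).
The state is a dict: "time": time; "qpos": joint angles; "qd": joint speeds; "effort": joint torques, N m; "tool_pos": TCP position; "ee_rot": TCP orientation; "force": force on the tool from outside, world axes, zero at the start; "moment": the same for the moment, N m; "gripper_width": opening from 0.0 (shut) to 1.0 (fully open).
Only numpy, scipy, OpenCV 4.12 (cv2) and the standard library are available. Lean on these libraries where they do the work, as an engineer would, in place of code of your own. Each camera call takes 0.05 s, during which the arm holds its last target. There are 200 camera calls.

TASK

Lay the white melamine strip flat on the bed of the small orange press, under its raised foot and snug in the corner of the side fence and the back stop, and let go of it. Then push the wooden knob straight down until the foot lands on the strip and the white pointer stands in the green band (never into the red), and keep it steady there for at least three seconds; your program finishes while still holding the knob down in the green. Leave the other strips and the things around where they are.

Things in the scene. Friction and masses are not known exactly. Their poses are not given: they have to be found in the camera images.
- white_strip: The strip to press: white melamine-faced chipboard, brown raw ends, 180 mm long (its x axis) x 30 wide (y) x 30 high (z), about 0.12 kg, ends alike. Origin at the centre of its underside. It lies flat on the table to the robot's left among two other strips (pine, grey plastic; shuffled order, about 100 mm apart), its long axis within 0.25 rad of straight ahead.
- white_strip_center (a point): The centre of the white strip, 15 mm above its underside.
- press: The press, fixed to the table. Origin on the table straight under the foot's axis; x along the bed, away from the robot, y left, z up; it may stand turned by up to 0.3 rad. White bed 18 mm thick, x -165 to +45, y -60 to +60. The bed is open to the left (+y) and to the robot (-x): a strip comes in sideways from +y, held by its robot-side end, beneath the raised foot.
- corner (a point): Inner corner of the two orange ledges on the bed, at press frame (25, -15, 18) mm. Both stand 12 mm above the bed. Back stop: its face (towards -x) at x = +25, y -23 to +27. Side fence: its face (towards +y) at y = -15, x -45 to +25.
- column_top (a point): Centre of the top of the press's dark steel column, press frame (0, -63, 165) mm. Column x -22 to +22, y -78 to -48, 165 high. From it an orange arm, x -22 to +22, reaches over the bed from y -78 to +26, z 135 to 165.
- strip_home (a point): Where the white strip's centre is when it lies on the bed touching both fence and stop, long axis along the press's x: press frame (-65, 0, 33) mm. The foot then stands 25 mm from the strip's far end and the rest reaches towards the robot. Up to 5 mm of gap to either still counts as snug.
- ram (a joint): Downward travel of the press's head in m: 0 raised, at most 0.050. The head carries the wooden knob, 54 mm across; a spring raises it again when released (about 3 N to start, 60 N/m more). With the 30 mm strip on the bed the foot lands at 0.032.
- knob_top (a point): Centre of the wooden knob's flat top (44 mm across), 247 mm above the table when raised; press here straight down. It moves down with the head.
- foot (a joint): How far the sprung foot is pushed up into the head, m: 0 hanging free, at most 0.020. Spring about 2.5 N to start, then 700 N/m (at 0.010 about 15 N on the knob in all). A white pointer shows it on a colour scale on the head's far (+x) side: yellow 0 to 0.006, green 0.006 to 0.014, red above. Green's middle, 0.010, is 10 mm of knob travel after the foot lands.
- foot_sole (a point): Centre of the underside of the black round foot (28 mm across), 80 mm above the table when raised, so 32 mm above the top of a 30 mm strip on the bed.
- pine_strip: Bare pine strip, 180 x 30 x 30 mm, not to be used. Origin at the centre of its underside.
- grey_strip: Grey plastic strip, 160 x 30 x 24 mm high, not to be used. Origin at the centre of its underside.
- glue_bottle: Yellow glue bottle, 60 mm across, 170 mm high, standing at the far side. Origin at the centre of its base.
- tape_roll: Blue roll, 90 mm across, 24 mm high, lying flat at the far side. Origin at the centre of its underside.
- mallet: Hammer lying to the robot's right. Origin on its underside.
- screwdriver: Screwdriver lying at the far side, left of the middle. Origin on its underside.

How it is judged:
By the outcome, as a careful person would: the job done as asked, in the order asked, and still so for the second after the job is handed in, while the arm keeps its last pose, push and grip.
It also fails if it takes over 58 s, if anything falls off the work surface, if the arm or the gripper's body presses on something with over 40 N, if the wrist force passes 120 N, or if a joint passes its speed limit or range.

## Working session

There is one attempt and no reset: what is moved stays moved. The work goes in short steps, Python scripts to look and compute and a tool call to move; the robot and the scene stay as the last step left them, time stands still between calls to the robot, and variables do not carry over. Pictures are saved under pics/ and viewed, about 8 in all and at most 12, crops included, and the job is handed in when it is done.

Besides the shell and the picture viewer there is one more tool, called after "Emit:" as a command line: name --argument value ..., lists and objects as JSON in quotes. carry_out: Moves the arm, as the interface text tells. Its arguments: {"type":"object","properties":{"targets":{"type":"array","items":{"type":"number"}},"grip_force":{"type":"number"}},"required":["targets"]}

```bash
ls; mkdir -p pics; cat > h.py <<'E'
import numpy as np, cv2
from rig import r
def K(s): return np.array([[s["fx"],0,s["cx"]],[0,s["fy"],s["cy"]],[0,0,1.]])
def D(s): return np.array([s["k1"],0,0,0.])
def ray(s,p):
    # forward model: distorted = u*(1+k1 r^2), r of undistorted ray
    n=cv2.undistortPointsIter(np.array([[p]],float),K(s),D(s),None,None,(3,50,1e-9))[0,0]
    E=np.array(s["extrinsics"]); return E[:3,3], E[:3,:3]@np.array([n[0],n[1],1.])
def at_z(s,p,z):
    o,d=ray(s,p); return o+d*(z-o[2])/d[2]
def proj(s,P):
    E=np.linalg.inv(np.array(s["extrinsics"])); P=np.atleast_2d(np.array(P,float))
    rv=cv2.Rodrigues(E[:3,:3])[0]
    return cv2.projectPoints(P,rv,E[:3,3],K(s),D(s))[0][:,0]
def tri(s1,p1,s2,p2):
    o1,d1=ray(s1,p1);o2,d2=ray(s2,p2)
    A=np.stack([d1,-d2],1);t=np.linalg.lstsq(A,o2-o1,rcond=None)[0]
    a,b=o1+d1*t[0],o2+d2*t[1]; return (a+b)/2,np.linalg.norm(a-b)
E
python3 - <<'E'
from h import *
np.set_printoptions(precision=4,suppress=True)
st=r.get_state(); print(st, r.grip_point_offset)
S={}
for n in("top","side"):
    s=r.snapshot(n);S[n]=s;cv2.imwrite(f"pics/{n}0.png",s["frame"]);print(n,s["fx"],s["k1"],np.array(s["extrinsics"]))
for t in["white_strip","white_strip_center","pine_strip","grey_strip","press","corner","column_top","knob_top","foot_sole","ram"]:
    for n in S:
        d=r.spot_in(S[n],t); print(t,n,[(np.round(x["point"],1).tolist(),round(x["p"],2)) for x in d[:2]])
E
```

```text
pics
{'time': 0.0, 'qpos': array([-1.3827,  0.309 ,  1.6352, -0.    ,  1.1997, -0.0697]), 'qd': array([-0.    , -0.0003, -0.0003,  0.001 , -0.0018, -0.0018]), 'effort': array([ -0.001 , -41.5261, -27.6669,  -0.0001,   0.0104,   0.    ]), 'tool_pos': array([ 0.1592, -0.6035,  0.23  ]), 'ee_rot': array([ 0.7921, -0.6103, -0.0009, -0.0008]), 'force': array([0.077 , 0.2928, 0.9816]), 'moment': array([ 0.0503,  0.0032, -0.012 ]), 'gripper_width': 0.9996851563496443} -0.0187
top 375.0307192344423 -0.10095755528130711 [[ 0.0167 -0.989   0.1469  0.4402]
 [-0.9998 -0.0152  0.0116 -0.0652]
 [-0.0092 -0.1471 -0.9891  1.3801]
 [ 0.      0.      0.      1.    ]]
side 352.43020408828676 0.0012017598555134287 [[-0.9787 -0.1558  0.1337  0.4938]
 [-0.2053  0.7475 -0.6318  0.5207]
 [-0.0015 -0.6457 -0.7636  0.8869]
 [ 0.      0.      0.      1.    ]]
white_strip top [([280.8, 219.4], 0.45)]
white_strip side [([263.7, 365.4], 0.59)]
white_strip_center top [([154.4, 222.4], 0.58)]
white_strip_center side [([264.9, 363.7], 0.7)]
pine_strip top [([179.7, 222.0], 0.58)]
pine_strip side [([276.0, 324.0], 0.6), ([273.0, 191.0], 0.39)]
grey_strip top [([210.5, 215.2], 0.81), ([257.9, 149.2], 0.73)]
grey_strip side [([268.2, 280.5], 0.56)]
press top [([281.5, 219.0], 0.7), ([180.2, 224.5], 0.24)]
press side [([280.4, 203.3], 0.61)]
corner top [([278.4, 216.8], 0.81)]
corner side [([284.0, 202.6], 0.9)]
column_top top [([278.0, 220.2], 0.6)]
column_top side [([281.6, 204.1], 0.82)]
knob_top top [([286.7, 199.0], 0.69)]
knob_top side [([273.9, 154.4], 0.85)]
foot_sole top []
foot_sole side []
ram top [([283.0, 198.8], 0.47)]
ram side [([273.8, 155.7], 0.6)]
```

```bash
python3 - <<'E'
import cv2
a=cv2.imread("pics/top0.png")[120:300,110:350]
b=cv2.imread("pics/side0.png")[100:384,130:430]
cv2.imwrite("pics/a1.png",cv2.resize(a,None,fx=3.3,fy=3.3,interpolation=cv2.INTER_CUBIC)[:600,:800])
cv2.imwrite("pics/b1.png",cv2.resize(b,None,fx=2.1,fy=2.1,interpolation=cv2.INTER_CUBIC))
E
```

```text
(no output)
```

View pics/a1.png

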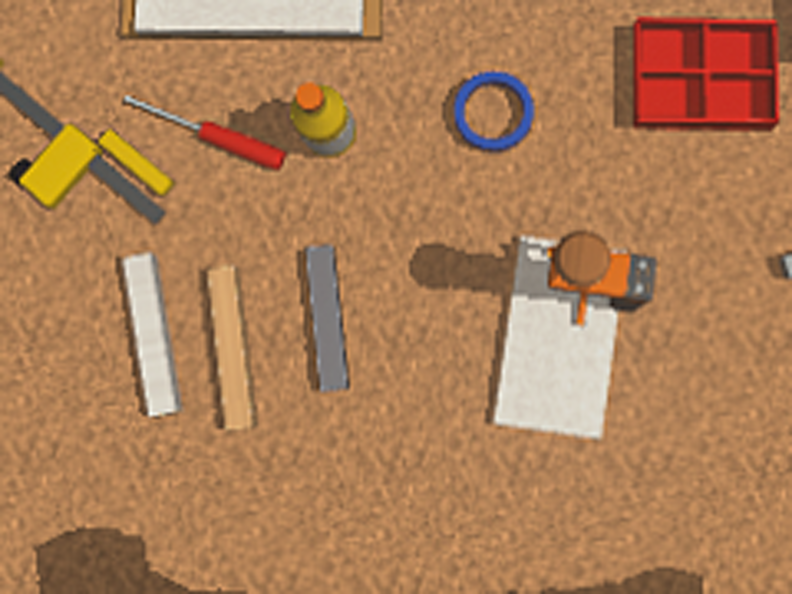

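View pics/b1.png

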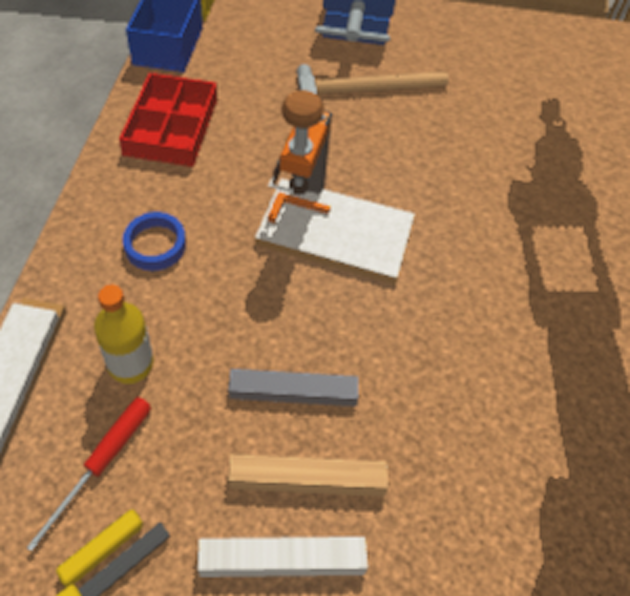

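The white strip is the leftmost one: in the top crop its top face runs from (137,255) to (162,414). The bed's corners are at about (495,423), (602,438) and (520,237), and the knob is at (583,257). In the side crop the strip's far end is at about (200,555), its near end at (366,555), and the knob at (303,108).

```bash
cat > fit.py <<'E'
from h import *
from scipy.optimize import least_squares
np.set_printoptions(precision=4,suppress=True)
def sub(img,p,w=3):
    g=cv2.cvtColor(img,cv2.COLOR_BGR2GRAY)
    c=np.array(p,np.float32).reshape(-1,1,2)
    return cv2.cornerSubPix(g,c.copy(),(w,w),(-1,-1),(3,50,.01))[:,0]
def T(x,P):
    c,s=np.cos(x[2]),np.sin(x[2]); P=np.array(P,float)
    return np.c_[x[0]+c*P[:,0]-s*P[:,1],x[1]+s*P[:,0]+c*P[:,1],P[:,2]]
def fit(obs,x0):
    f=lambda x:np.concatenate([(proj(s,T(x,P))-p).ravel() for s,P,p in obs])
    R=least_squares(f,x0,loss="soft_l1"); return R.x,f(R.x)
E
python3 - <<'E'
from fit import *
t=r.snapshot("top");s=r.snapshot("side")
a=lambda L:np.array(L)/3.3+[110,120]; b=lambda L:np.array(L)/2.1+[130,100]
def k(s):
    return np.array(r.spot_in(s,"knob_top")[0]["point"])
# press
bt=sub(t["frame"],a([[495,423],[602,438]])); bs=sub(s["frame"],b([[413,213],[257,237]]),2)
print("sub",bt-a([[495,423],[602,438]]),bs-b([[413,213],[257,237]]))
kt,ks=k(t),k(s); print("knob tri",tri(t,kt,s,ks),at_z(t,kt,.247))
obs=[(t,[[-.165,.06,.018],[-.165,-.06,.018]],bt),(s,[[-.165,-.06,.018]],bs[:1]),(t,[[0,0,.247]],kt[None]),(s,[[0,0,.247]],ks[None])]
x,e=fit(obs,[.5,-.2,-.1]); print("press",x,e.round(1))
# strip
c=[[-.09,-.015,.03],[-.09,.015,.03],[.09,.015,.03],[.09,-.015,.03]]
wt=a([[178,412],[147,416],[120,257],[153,254]]); 
ws=b([[366,538],[367,572],[198,576],[198,540]])
ws2=b([[366,538],[198,540]])
y,e=fit([(t,c,wt),(s,[c[0],c[3]],ws2)],[.45,.3,.1]);print("strip",y,e.round(1))
y2,e=fit([(t,c,wt)],[.45,.3,.1]);print("strip top only",y2,e.round(1))
# overlays
def line(I,s,P,col,sc):
    q=(proj(s,P)+.5)*sc; cv2.polylines(I,[np.int32(q*16)],True,col,1,cv2.LINE_AA,4)
def ov(s,x,y,x0,y0,w,h,sc):
    I=cv2.resize(s["frame"],None,fx=sc,fy=sc,interpolation=cv2.INTER_CUBIC)
    line(I,s,T(y,c),(0,0,255),sc)
    line(I,s,T(y,np.array(c)*[1,1,0]),(255,0,255),sc)
    for z in(.018,0): line(I,s,T(x,[[-.165,.06,z],[-.165,-.06,z],[.045,-.06,z],[.045,.06,z]]),(0,0,255),sc)
    line(I,s,T(x,[[-.022,-.078,.165],[.022,-.078,.165],[.022,.026,.165],[-.022,.026,.165]]),(255,0,0),sc)
    line(I,s,T(x,[[-.045,-.015,.03],[.025,-.015,.03],[.025,.027,.03],[.025,-.015,.03]]),(255,0,255),sc)
    an=np.linspace(0,6.28,30); line(I,s,T(x,np.c_[.022*np.cos(an),.022*np.sin(an),an*0+.247]),(0,255,0),sc)
    return I[int(y0*sc):int((y0+h)*sc),int(x0*sc):int((x0+w)*sc)]
A=ov(t,x,y,140,180,170,80,4.7);B=ov(s,x,y,215,130,130,100,5)
cv2.imwrite("pics/ovA.png",A);cv2.imwrite("pics/ovB.png",B)
E
```

```text
sub [[-1.3283 -0.6015]
 [-0.8684 -0.5819]] [[ 0.4537  0.3759]
 [-0.4783  0.517 ]]
knob tri (array([ 0.5854, -0.1506,  0.2107]), np.float64(0.0030202099553144316)) [ 0.5824 -0.148   0.247 ]
press [ 0.5828 -0.1439 -0.1251] [-0.2  0.  -0.   0.1 -0.4 -0.2 -1.3 -0.1  0.5 -8.1]
strip [0.5141 0.3146 0.2186] [-1.2 -0.   0.1  0.4  0.3 -0.1 -1.8 -0.8 -0.  -0.4  0.4 -0.3]
strip top only [0.5138 0.3123 0.2138] [-0.7  0.1  0.7  0.5  1.   0.  -1.  -0.7]
```

View pics/ovA.png

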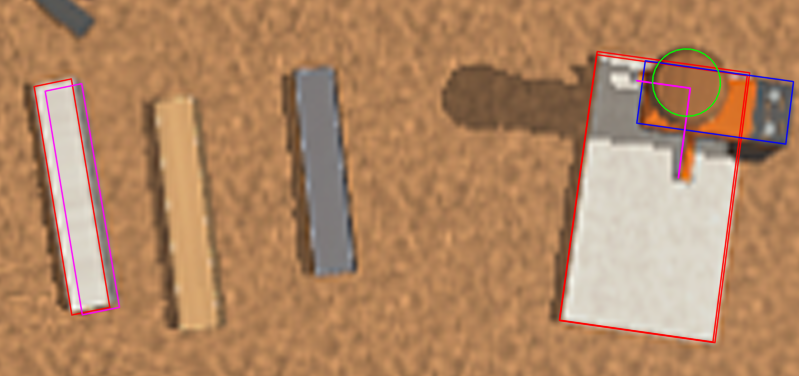

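View pics/ovB.png

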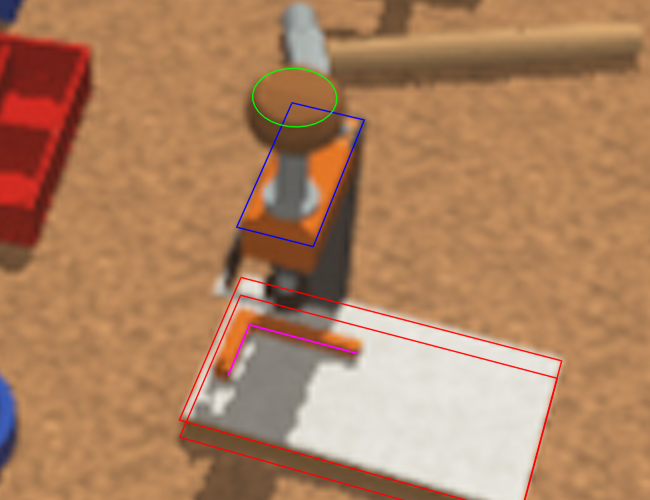

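The press overlay matches in both views (frame at 0.583, -0.144, yaw -0.125), and so does the strip (centre 0.514, 0.313, yaw 0.217). I'll move towards the strip now.

Emit:
carry_out --targets '[0, 0, 0, -0.031, -0.024, 0, 1, 0, 0, 0, -0.031, -0.024, 0, 1, 0, 0, 0, -0.031, -0.024, 0, 1, 0, 0, 0, -0.031, -0.024, 0, 1, 0, 0, 0, -0.031, -0.024, 0, 1, 0, 0, 0, -0.031, -0.024, 0, 1, 0, 0, 0, -0.031, -0.024, 0, 1, 0, 0, 0, -0.031, -0.024, 0, 1, 0, 0, 0, -0.031, -0.024, 0, 1, 0, 0, 0, -0.031, -0.024, 0, 1, 0, 0, 0, -0.031, -0.024, 0, 1, 0, 0, 0, -0.031, -0.024, 0, 1, 0, 0, 0, -0.031, -0.024, 0, 1, 0, 0, 0, -0.031, -0.024, 0, 1, 0, 0, 0, -0.034, -0.015, 0, 1, 0, 0, 0, -0.034, -0.015, 0, 1, 0, 0, 0, -0.034, -0.015, 0, 1, 0, 0, 0, -0.034, -0.015, 0, 1, 0, 0, 0, -0.034, -0.015, 0, 1, 0, 0, 0, -0.034, -0.015, 0, 1]' --grip_force 40

```text
time: 2.97
tool_pos: [0.4225, 0.1438, 0.2312]
ee_rot: [0.787, -0.617, 0.012, -0.002]
force: [0.0, -0.0, -0.0]
gripper_width: 1.003
```

```bash
cat > dev.py <<'E'
# usage: dev.py x y z yaw_of_tool_x  -> what is left, in tool axes
import sys; from rig import r; import numpy as np
from scipy.spatial.transform import Rotation as R
np.set_printoptions(precision=4,suppress=True)
s=r.get_state(); p=np.array(s["tool_pos"]); Q=R.from_quat(s["ee_rot"])
x,y,z,a=map(float,sys.argv[1:5])
X=np.array([np.cos(a),np.sin(a),0]);Z=np.array([0,0,-1.]);G=R.from_matrix(np.stack([X,np.cross(Z,X),Z],1))
print("t",round(s["time"],2),"pos",p,"yaw",np.arctan2(*Q.as_matrix()[[1,0],0]).round(3),"F",s["force"],"M",s["moment"],"w",round(s["gripper_width"],3),"q",np.array(s["qpos"]))
print("turn",(Q.inv()*G).as_rotvec(),"shift now",Q.inv().apply(np.array([x,y,z])-p),"shift after turn",G.inv().apply(np.array([x,y,z])-p))
E
python3 dev.py 0.4456 0.298 0.23 -1.354
```

```text
t 2.97 pos [0.4225 0.1438 0.2312] yaw -1.329 F [ 0.0176 -0.0433 -0.0484] M [-0.0019 -0.0474 -0.041 ] w 1.003 q [ 0.2425 -0.0563  2.0449 -0.0187  1.1359  1.5794]
turn [-0.0174 -0.0168  0.0249] shift now [-0.1442 -0.0593 -0.0002] shift after turn [-0.1456 -0.0557  0.0012]
```

Emit:
carry_out --targets '[-0.004, -0.004, 0.006, -0.03, -0.0115, 0, 1, -0.004, -0.004, 0.006, -0.03, -0.0115, 0, 1, -0.004, -0.004, 0.006, -0.03, -0.0115, 0, 1, -0.004, -0.004, 0.006, -0.03, -0.0115, 0, 1, 0, 0, 0, -0.025, -0.01, 0, 1, 0, 0, 0, 0, 0, 0, 1, 0, 0, 0, 0, 0, 0.035, 1, 0, 0, 0, 0, 0, 0.035, 1, 0, 0, 0, 0, 0, 0.035, 1, 0, 0, 0, 0, 0, 0.03, 1, 0, 0, 0, 0, 0, 0, 1]'

```text
time: 3.88
tool_pos: [0.4499, 0.3188, 0.0985]
ee_rot: [0.784, -0.621, 0.004, -0.01]
force: [-2.3, -1.1, -1.1]
gripper_width: 1.001
```

```bash
python3 dev.py 0.4456 0.298 0.007 -1.354; python3 - <<'E'
from h import *
s=r.snapshot("side");cv2.imwrite("pics/g.png",cv2.resize(s["frame"][200:384,180:400],None,fx=3,fy=3,interpolation=cv2.INTER_CUBIC))
E
```

```text
t 3.88 pos [0.4499 0.3188 0.0985] yaw -1.34 F [-2.3141 -1.1424 -1.0994] M [-0.0717  0.0233 -0.0083] w 1.001 q [ 0.5375  0.3233  1.9175 -0.      0.8796  1.8773]
turn [-0.0202  0.0065  0.0142] shift now [0.0199 0.0108 0.0912] shift after turn [0.0194 0.0087 0.0915]
```

View pics/g.png

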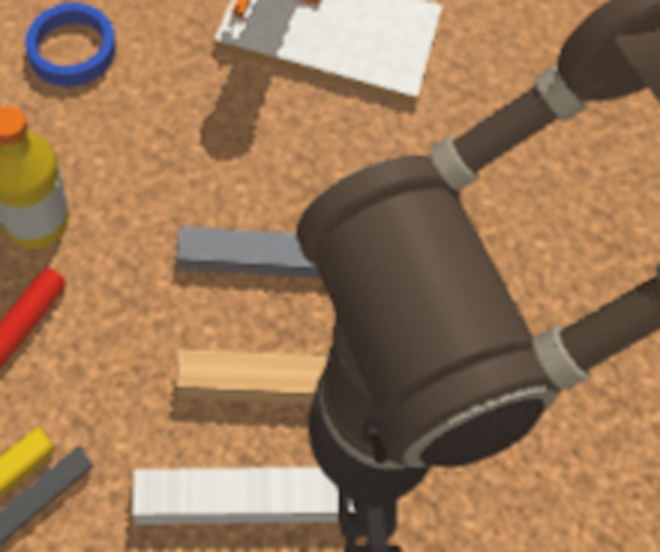

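The gripper stands over the near end of the white strip, which runs in this crop from (135,495) to (340,495). I'll centre it and then go down.

Emit:
carry_out --targets '[-0.01, 0.003, 0.007, 0.01, 0.004, 0, 1, -0.01, 0.003, 0.007, 0.009, 0.004, 0, 1, 0, 0, 0, 0, 0, 0.015, 1, 0, 0, 0, 0, 0, 0.015, 1, 0, 0, 0, 0, 0, 0.01, 1, 0, 0, 0, 0, 0, 0, 1]'

```text
time: 4.43
tool_pos: [0.4565, 0.298, 0.0727]
ee_rot: [0.778, -0.628, 0.004, -0.009]
force: [-0.7, -0.1, 0.2]
gripper_width: 1.002
```

```bash
python3 dev.py 0.4456 0.298 0.007 -1.354
```

```text
t 4.43 pos [0.4565 0.298  0.0727] yaw -1.358 F [-0.6815 -0.0986  0.2075] M [-0.0253  0.0451  0.0072] w 1.002 q [ 0.4989  0.354   1.9416 -0.0011  0.8256  1.8578]
turn [-0.0198  0.005  -0.0042] shift now [-0.002   0.0119  0.0655] shift after turn [-0.0024  0.0106  0.0657]
```

Emit:
carry_out --targets '[-0.02, 0.005, -0.004, -0.001, 0.006, 0.012, 1, -0.02, 0.005, 0, -0.001, 0.006, 0.015, 1, -0.01, 0, 0, 0, 0.003, 0.015, 1, -0.01, 0, 0, 0, 0, 0.01, 1, 0, 0, 0, 0, 0, 0.005, 1, 0, 0, 0, 0, 0, 0, 1]'

```text
time: 4.93
tool_pos: [0.4424, 0.2972, 0.0144]
ee_rot: [0.779, -0.627, -0.011, 0.017]
force: [0.0, -0.6, -0.1]
gripper_width: 1.003
```

```bash
python3 dev.py 0.4456 0.298 0.007 -1.354
```

```text
t 4.93 pos [0.4424 0.2972 0.0144] yaw -1.355 F [ 0.0076 -0.5535 -0.0713] M [0.0055 0.0366 0.0171] w 1.003 q [0.5054 0.4647 1.9377 0.0104 0.7789 1.8526]
turn [ 0.0401 -0.0043 -0.0007] shift now [-0.0001 -0.0036  0.0073] shift after turn [-0.0001 -0.0033  0.0074]
```

Emit:
carry_out --targets '[0.015, -0.002, 0, 0, -0.002, 0.003, 1, 0.012, 0, 0, 0, 0, 0.002, 1, 0, 0, 0, 0, 0, 0, 1, 0, 0, 0, 0, 0, 0, 1]'

```text
time: 5.27
tool_pos: [0.4438, 0.2975, 0.0076]
ee_rot: [0.779, -0.627, -0.003, 0.006]
force: [-0.3, 0.1, 0.8]
gripper_width: 1.0
```

```bash
python3 dev.py 0.4456 0.298 0.007 -1.354
```

```text
t 5.27 pos [0.4438 0.2975 0.0076] yaw -1.354 F [-0.3131  0.072   0.7612] M [ 0.0177  0.0171 -0.0096] w 1.0 q [0.5085 0.4666 1.9547 0.0014 0.7327 1.8616]
turn [ 0.0122 -0.0027 -0.0001] shift now [-0.0001 -0.0018  0.0006] shift after turn [-0.0001 -0.0018  0.0006]
```

Emit:
carry_out --targets '[0.01, 0, 0, 0, 0, 0, -1, 0, 0, 0, 0, 0, 0, -1, 0, 0, 0, 0, 0, 0, -1, 0, 0, 0, 0, 0, 0, -1, 0, 0, 0, 0, 0, 0, -1, 0, 0, 0, 0, 0, 0, -1, 0, 0, 0, 0, 0, 0, -1, 0, 0, 0, 0, 0, 0, -1, 0, 0, 0, 0, 0, 0, -1, 0, 0, 0, 0, 0, 0, -1]' --grip_force 60

```text
time: 6.1
tool_pos: [0.4449, 0.2982, 0.0097]
ee_rot: [0.779, -0.626, 0.001, -0.0]
force: [1.1, 0.5, 1.3]
gripper_width: 0.342
```

```bash
python3 dev.py 0.4438 0.2975 0.007 -1.354
```

```text
t 6.1 pos [0.4449 0.2982 0.0097] yaw -1.354 F [1.0713 0.453  1.2931] M [0.0061 0.0352 0.0499] w 0.342 q [ 0.5105  0.4585  1.9618 -0.0032  0.7198  1.867 ]
turn [-0.002  -0.0016 -0.0001] shift now [0.0005 0.0012 0.0027] shift after turn [0.0005 0.0012 0.0027]
```

Emit:
carry_out --targets '[0, 0, 0, 0, 0, -0.01, -1, 0, 0, 0, 0, 0, -0.02, -1, 0, 0, 0, 0, 0, -0.03, -1, 0, 0, 0, 0, 0, -0.03, -1, 0, 0, 0, 0, 0, -0.02, -1, 0, 0, 0.02, 0.01, 0.002, 0, -1, 0, 0, 0.04, 0.02, 0.004, 0, -1, 0, 0, 0.04, 0.03, 0.004, 0, -1, 0, 0, 0.04, 0.03, 0.002, 0, -1, 0, 0, 0.04, 0.03, 0.001, 0, -1, 0, 0, 0.04, 0.03, 0, 0, -1, 0, 0, 0.04, 0.03, -0.001, 0, -1, 0, 0, 0.03, 0.03, -0.002, 0, -1, 0, 0, 0.02, 0.02, -0.002, 0, -1, 0, 0, 0.01, 0.01, 0, 0, -1, 0, 0, 0, 0, 0, 0, -1]'

```text
time: 7.43
tool_pos: [0.4388, 0.0407, 0.1202]
ee_rot: [-0.662, 0.75, 0.001, -0.006]
force: [-0.3, 0.2, -0.7]
gripper_width: 0.332
```

```bash
python3 dev.py 0.448 -0.016 0.12 -1.696
```

```text
t 7.43 pos [0.4388 0.0407 0.1202] yaw -1.695 F [-0.2831  0.1544 -0.7308] M [-0.0104  0.0867 -0.0304] w 0.332 q [-0.0012  0.109   2.1326 -0.0092  0.9105  1.6995]
turn [ 0.0095 -0.0085  0.0009] shift now [ 0.0551 -0.0162  0.0005] shift after turn [ 0.0551 -0.0162  0.0002]
```

```bash
cat > hand.py <<'E'
# overlay of the held strip (given gx = distance TCP->strip centre, z0 = underside below TCP) and the press
from fit import *
import sys
def show(name,gx=.0706,dz=.0097,X=(.583,-.144,-.125),topc=(170,170,150,100),sidec=(200,120,150,110),sc=4,strip=None):
    st=r.get_state(); p=st["tool_pos"]
    from scipy.spatial.transform import Rotation as R
    M=R.from_quat(st["ee_rot"]).as_matrix(); out=[]
    c=np.array([[-.09,-.015],[-.09,.015],[.09,.015],[.09,-.015]])
    for n,(x0,y0,w,h) in(("top",topc),("side",sidec)):
        s=r.snapshot(n); cv2.imwrite(f"pics/{name}_{n}_raw.png",s["frame"])
        I=cv2.resize(s["frame"],None,fx=sc,fy=sc,interpolation=cv2.INTER_CUBIC)
        def L(P,col): cv2.polylines(I,[np.int32((proj(s,P)+.5)*sc*16)],True,col,1,cv2.LINE_AA,4)
        for h0 in(0,.03):
            if strip is None: P=p+np.array([M@np.array([b,-(gx+a),dz-h0]) for a,b in c])
            else: P=T(strip[:3],np.c_[c,np.full(4,strip[3]+h0)])
            L(P,(255,0,255) if h0==0 else (0,0,255))
        L(T(X,[[-.165,.06,.018],[-.165,-.06,.018],[.045,-.06,.018],[.045,.06,.018]]),(0,255,0))
        L(T(X,[[-.045,-.015,.03],[.025,-.015,.03],[.025,.027,.03],[.025,-.015,.03]]),(255,255,0))
        out.append(I[y0*sc:(y0+h)*sc,x0*sc:(x0+w)*sc])
    if out[0].shape[1]==out[1].shape[1] and out[0].shape[0]+out[1].shape[0]<=600: J=np.vstack(out)
    else:
        H=max(o.shape[0] for o in out); J=np.hstack([cv2.copyMakeBorder(o,0,H-o.shape[0],0,0,0) for o in out])
    cv2.imwrite(f"pics/{name}.png",J[:600,:800])
E
python3 -c "
from hand import *
show('h1',topc=(200,170,100,130),sidec=(230,150,100,150))"
```

```text
(no output)
```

View pics/h1.png

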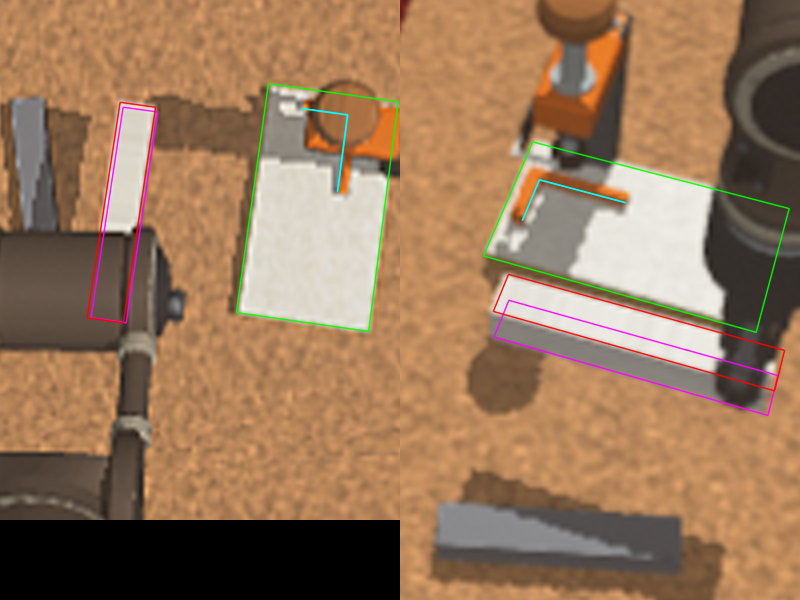

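The held strip matches the prediction to about 1 mm in both views, with its far end at (137,105) in the top half and (500,305) in the side half. Next I'll move beside the bed and go down.

Emit:
carry_out --targets '[0.005, -0.004, 0, 0.015, -0.004, 0, -1, 0.005, -0.004, 0, 0.025, -0.005, 0, -1, 0, 0, 0, 0.025, -0.004, 0, -1, 0, 0, 0, 0.015, -0.002, 0, -1, 0, 0, 0, 0, 0, 0.01, -1, 0, 0, 0, 0, 0, 0.02, -1, 0, 0, 0, 0, 0, 0.02, -1, 0, 0, 0, 0, 0, 0.01, -1, 0, 0, 0, 0, 0, 0, -1]'

```text
time: 8.28
tool_pos: [0.4461, -0.0326, 0.056]
ee_rot: [-0.666, 0.746, 0.0, 0.003]
force: [-0.3, 0.6, -0.7]
gripper_width: 0.337
```

```bash
python3 dev.py 0.4465 -0.0513 0.038 -1.696
```

```text
t 8.28 pos [ 0.4461 -0.0326  0.056 ] yaw -1.683 F [-0.3018  0.5811 -0.6628] M [ 0.0013  0.0933 -0.0343] w 0.337 q [-0.1742  0.2334  2.1574  0.0078  0.7472  1.5035]
turn [-0.0038  0.0051  0.0126] shift now [ 0.0186 -0.0025  0.0179] shift after turn [ 0.0185 -0.0028  0.018 ]
```

Emit:
carry_out --targets '[-0.002, 0.003, 0.012, 0, -0.003, 0.009, -1, 0, 0.002, 0.003, 0, 0, 0.009, -1, 0, 0, 0, 0.01, 0, 0, -1, 0, 0, 0, 0.018, 0, 0, -1, 0, 0, 0, 0.02, 0, 0, -1, 0, 0, 0, 0.015, 0, 0, -1, 0, 0, 0, 0.006, 0, 0, -1, 0, 0, 0, 0, 0, 0, -1, 0, 0, 0, 0, 0, 0, -1]'

```text
time: 9.03
tool_pos: [0.4396, -0.0995, 0.0366]
ee_rot: [-0.665, 0.747, 0.001, 0.0]
force: [-0.8, 0.3, -2.2]
gripper_width: 0.337
```

```bash
python3 dev.py 0.4378 -0.1197 0.038 -1.696
```

```text
t 9.03 pos [ 0.4396 -0.0995  0.0366] yaw -1.688 F [-0.7628  0.3237 -2.2199] M [ 0.028   0.0924 -0.0289] w 0.337 q [-0.3199  0.2816  2.1508  0.0017  0.7103  1.3664]
turn [0.0009 0.0013 0.0084] shift now [ 0.0203 -0.0005 -0.0014] shift after turn [ 0.0203 -0.0007 -0.0014]
```

Emit:
carry_out --targets '[0, 0, 0.008, 0.009, 0, 0, -1, 0, 0.001, 0.004, 0.008, 0, 0.002, -1, 0, 0, 0, 0, 0, 0.003, -1, 0, 0, 0, 0, 0, 0.002, -1, 0, 0, 0, 0, 0, 0, -1, 0, 0, 0, 0, 0, 0, -1]'

```text
time: 9.53
tool_pos: [0.4378, -0.1163, 0.0293]
ee_rot: [-0.661, 0.751, 0.0, 0.0]
force: [0.1, 0.1, -1.1]
gripper_width: 0.335
```

```bash
python3 dev.py 0.4378 -0.1197 0.029 -1.696
```

```text
t 9.53 pos [ 0.4378 -0.1163  0.0293] yaw -1.699 F [ 0.1205  0.0633 -1.1245] M [-0.0378  0.0413 -0.0007] w 0.335 q [-0.3563  0.3     2.1476  0.0008  0.6942  1.3417]
turn [ 0.0001  0.0006 -0.0026] shift now [ 0.0033 -0.0004  0.0003] shift after turn [ 0.0033 -0.0004  0.0003]
```

Emit:
carry_out --targets '[0, 0, 0, 0.003, -0.003, 0.0005, -1, 0, 0, 0, 0.003, -0.003, 0.0005, -1, 0, 0, 0, 0.002, -0.002, 0, -1, 0, 0, 0, 0, 0, 0, -1, 0, 0, 0, 0, 0, 0, -1]'

```text
time: 9.95
tool_pos: [0.4449, -0.1252, 0.028]
ee_rot: [-0.661, 0.75, 0.001, -0.0]
force: [-1.7, 1.2, 0.2]
gripper_width: 0.335
```

```bash
python3 dev.py 0.4473 -0.127 0.0285 -1.696
```

```text
t 9.95 pos [ 0.4449 -0.1252  0.028 ] yaw -1.697 F [-1.729   1.1737  0.182 ] M [0.1803 0.1215 0.0603] w 0.335 q [-0.369   0.3177  2.1259  0.0011  0.7003  1.3269]
turn [ 0.0021  0.0013 -0.0007] shift now [ 0.0015 -0.0026 -0.0005] shift after turn [ 0.0015 -0.0026 -0.0005]
```

Emit:
carry_out --targets '[0, 0, 0, 0.002, -0.002, 0, -1, 0, 0, 0, 0.001, -0.002, 0, -1, 0, 0, 0, 0, 0, 0, -1]'

```text
time: 10.2
tool_pos: [0.4447, -0.1258, 0.028]
ee_rot: [-0.662, 0.749, 0.007, -0.002]
force: [-0.7, 0.4, 2.9]
gripper_width: 0.336
```

```bash
python3 dev.py 0.4485 -0.1271 0.0277 -1.696
```

```text
t 10.2 pos [ 0.4447 -0.1258  0.028 ] yaw -1.694 F [-0.7235  0.3906  2.8706] M [ 0.0802 -0.4646  0.0846] w 0.336 q [-0.3717  0.3228  2.1183  0.0039  0.7139  1.319 ]
turn [0.0124 0.0058 0.0023] shift now [ 0.0009 -0.004   0.0003] shift after turn [ 0.0009 -0.004   0.0003]
```

```bash
python3 dev.py 0.4485 -0.1271 0.0277 -1.696
python3 -c "
from hand import *
show('h2',topc=(225,170,80,75),sidec=(235,150,80,75),sc=5)"
```

```text
t 10.2 pos [ 0.4447 -0.1258  0.028 ] yaw -1.694 F [-0.7235  0.3906  2.8706] M [ 0.0802 -0.4646  0.0846] w 0.336 q [-0.3717  0.3228  2.1183  0.0039  0.7139  1.319 ]
turn [0.0124 0.0058 0.0023] shift now [ 0.0009 -0.004   0.0003] shift after turn [ 0.0009 -0.004   0.0003]
```

View pics/h2.png

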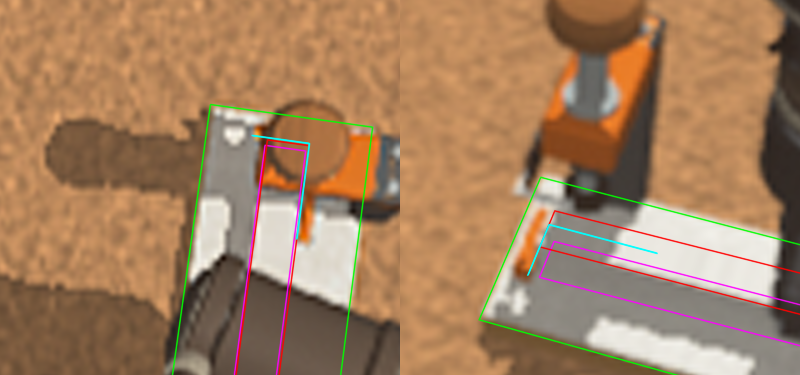

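Emit:
carry_out --targets '[0.01, 0.004, 0.002, 0.001, -0.003, -0.001, -1, 0.005, 0.002, 0, 0.001, -0.003, 0, -1, 0, 0, 0, 0, -0.002, 0, -1, 0, 0, 0, 0, 0, 0, -1]'

```text
time: 10.63
tool_pos: [0.4446, -0.1261, 0.0279]
ee_rot: [-0.663, 0.748, 0.006, -0.004]
force: [-1.1, 1.5, 3.2]
gripper_width: 0.333
```

```bash
python3 dev.py 0.4485 -0.1271 0.0277 -1.696
```

```text
t 10.63 pos [ 0.4446 -0.1261  0.0279] yaw -1.692 F [-1.1357  1.5497  3.1601] M [ 0.0957 -0.4385  0.1694] w 0.333 q [-0.3697  0.3236  2.1174 -0.0021  0.7149  1.3235]
turn [0.0142 0.0021 0.0044] shift now [ 0.0005 -0.004   0.0002] shift after turn [ 0.0005 -0.004   0.0002]
```

Emit:
carry_out --targets '[0, 0, 0, 0, -0.004, -0.001, -1, 0, 0, 0, 0, -0.004, 0, -1, 0, 0, 0, 0, -0.004, 0, -1]'

```text
time: 10.88
tool_pos: [0.4445, -0.125, 0.0275]
ee_rot: [-0.663, 0.748, 0.017, -0.012]
force: [-13.9, 0.3, 18.8]
gripper_width: 0.34
```

```bash
python3 dev.py 0.4485 -0.1271 0.0277 -1.696
python3 - <<'E'
from h import *
s=r.snapshot("side");a=s["frame"][165:235,235:325]
l=cv2.cvtColor(a,cv2.COLOR_BGR2LAB);l[...,0]=cv2.createCLAHE(4,(3,3)).apply(l[...,0])
cv2.imwrite("pics/c.png",cv2.resize(cv2.cvtColor(l,cv2.COLOR_LAB2BGR),None,fx=8,fy=8,interpolation=cv2.INTER_CUBIC))
E
```

```text
t 10.88 pos [ 0.4445 -0.125   0.0275] yaw -1.691 F [-13.9244   0.3408  18.7743] M [-0.1899  1.6324 -0.0174] w 0.34 q [-0.365   0.3376  2.0987 -0.0076  0.747   1.3315]
turn [0.0417 0.005  0.0052] shift now [ 0.0016 -0.0042 -0.0004] shift after turn [ 0.0016 -0.0043 -0.0002]
```

View pics/c.png

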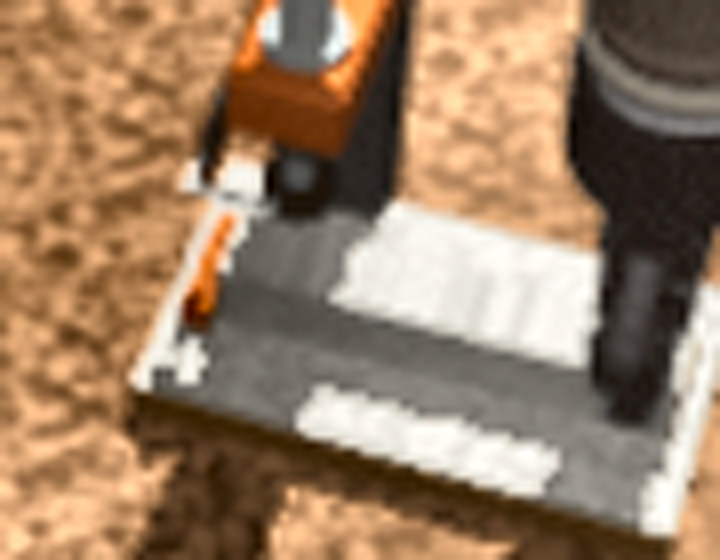

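The enhanced crop shows the strip's far end at (225,260) against the orange back stop, and the 14 N reaction confirms contact. I'll level the tool and then push towards the fence.

Emit:
carry_out --targets '[0.02, 0.003, 0.003, 0, 0, -0.001, -1, 0.02, 0.002, 0.002, 0.002, 0, -0.0005, -1, 0.005, 0, 0, 0.003, 0, 0, -1, 0, 0, 0, 0.004, 0, 0, -1, 0, 0, 0, 0.004, 0, 0, -1]'

```text
time: 11.35
tool_pos: [0.4426, -0.1319, 0.0282]
ee_rot: [-0.663, 0.748, 0.002, 0.005]
force: [4.0, 19.9, 6.1]
gripper_width: 0.336
```

```bash
python3 dev.py 0.4446 -0.1268 0.0277 -1.696
```

```text
t 11.35 pos [ 0.4426 -0.1319  0.0282] yaw -1.691 F [ 4.0314 19.9414  6.1229] M [ 3.4973 -0.794   1.6509] w 0.336 q [-0.3918  0.3149  2.1296  0.0176  0.6963  1.2855]
turn [-0.0039  0.0107  0.0052] shift now [-0.0053 -0.0014  0.0005] shift after turn [-0.0053 -0.0013  0.0005]
```

Emit:
carry_out --targets '[-0.004, 0.008, 0.005, -0.002, -0.001, 0, -1, 0, 0, 0, 0, 0, 0, -1, 0, 0, 0, 0, 0, 0, -1]'

```text
time: 11.6
tool_pos: [0.4436, -0.1286, 0.0281]
ee_rot: [-0.662, 0.75, 0.002, 0.002]
force: [-2.6, 1.1, 1.5]
gripper_width: 0.335
```

```bash
python3 dev.py 0.4446 -0.1268 0.0277 -1.696
python3 - <<'E'
from h import *
o=[]
for n,(x0,y0,w,h) in(("side",(235,165,90,75)),("top",(230,180,75,75))):
    s=r.snapshot(n);a=s["frame"][y0:y0+h,x0:x0+w]
    l=cv2.cvtColor(a,cv2.COLOR_BGR2LAB);l[...,0]=cv2.createCLAHE(3,(3,3)).apply(l[...,0])
    o.append(cv2.resize(cv2.cvtColor(l,cv2.COLOR_LAB2BGR),(int(w*4.8),int(h*4.8)),interpolation=cv2.INTER_CUBIC))
cv2.imwrite("pics/c2.png",np.hstack(o))
E
```

```text
t 11.6 pos [ 0.4436 -0.1286  0.0281] yaw -1.695 F [-2.6067  1.081   1.5034] M [ 0.05    0.3321 -0.0888] w 0.335 q [-0.3795  0.3167  2.1271  0.0069  0.6997  1.3102]
turn [0.0008 0.0048 0.001 ] shift now [-0.0019 -0.0008  0.0004] shift after turn [-0.0019 -0.0008  0.0004]
```

View pics/c2.png

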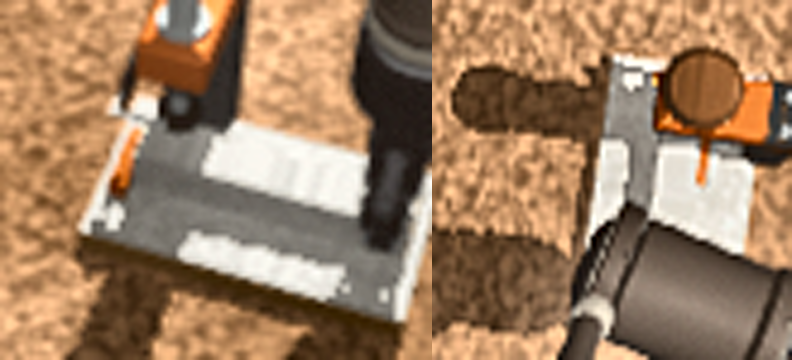

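The strip touches both ledges: fence contact shows beside (703,160), the stop at (125,165). Letting go now.

Emit:
carry_out --targets '[0, 0, 0, 0.0015, -0.001, 0.0005, -1, 0, 0, 0, 0, 0, 0, 0.7, 0, 0, 0, 0, 0, 0, 0.7, 0, 0, 0, 0, 0, 0, 0.7, 0, 0, 0, 0, 0, 0, 0.7, 0, 0, 0, 0, 0, 0, 0.7, 0, 0, 0, 0, 0, 0, 0.7, 0, 0, 0, 0, 0, 0, 0.7]'

```text
time: 12.37
tool_pos: [0.4476, -0.1328, 0.0289]
ee_rot: [-0.661, 0.751, -0.001, 0.004]
force: [-0.3, 1.1, 0.8]
gripper_width: 0.852
```

```bash
python3 dev.py 0.4446 -0.1268 0.0277 -1.696
```

```text
t 12.37 pos [ 0.4476 -0.1328  0.0289] yaw -1.699 F [-0.29    1.1155  0.7853] M [-0.0244 -0.0031  0.0369] w 0.852 q [-0.3859  0.319   2.121   0.0097  0.6963  1.3051]
turn [-0.0067  0.0047 -0.0025] shift now [-0.0055  0.0037  0.0012] shift after turn [-0.0055  0.0037  0.0012]
```

Emit:
carry_out --targets '[0, 0, 0, -0.003, 0, -0.005, 0.7, 0, 0, 0, 0, 0, -0.015, 0.7, 0, 0, 0, 0, 0, -0.03, 0.7, 0, 0, 0, 0, 0.004, -0.035, 0, 0, 0, 0, 0, 0.01, -0.04, -1, 0, 0, 0, 0, 0.02, -0.04, -1, 0, 0, 0, 0, 0.03, -0.04, -1, 0, 0, 0, 0, 0.03, -0.03, -1, 0, 0, 0, 0, 0.01, -0.02, -1, 0, 0, 0, 0, 0, 0, -1]'

```text
time: 13.2
tool_pos: [0.3476, -0.1163, 0.2834]
ee_rot: [-0.661, 0.75, -0.001, 0.003]
force: [0.0, -0.4, -0.1]
gripper_width: 0.0
```

```bash
python3 dev.py 0.583 -0.146 0.3 -1.696
python3 -c "
from hand import *
X=(.583,-.144,-.125)
c=T(X,[[-.065,0,0]])[0]
show('h3',topc=(225,175,80,75),sidec=(235,150,80,75),sc=5,strip=(c[0],c[1],-.125,.018))"
```

```text
t 13.2 pos [ 0.3476 -0.1163  0.2834] yaw -1.697 F [ 0.0018 -0.4042 -0.062 ] M [-0.0103 -0.0554  0.0117] w 0.0 q [-0.4465 -0.2836  2.1256  0.0054  1.2961  1.249 ]
turn [-0.0049  0.0039 -0.0009] shift now [-0.0002 -0.2374 -0.0154] shift after turn [ 0.     -0.2373 -0.0166]
```

View pics/h3.png

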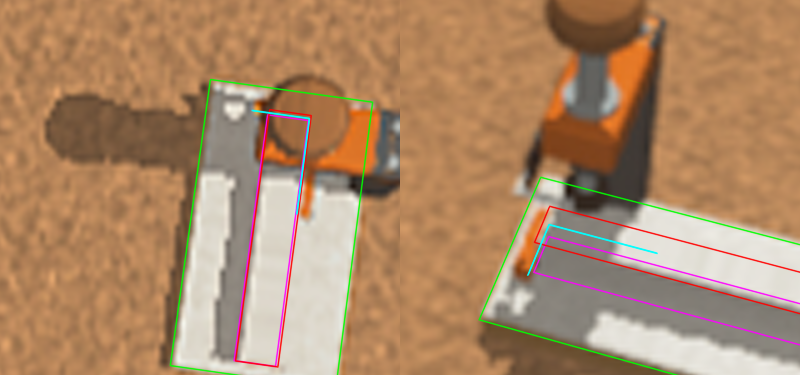

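```bash
python3 - <<'E'
from fit import *
X=(.583,-.144,-.125)
s=r.snapshot("top"); t0=cv2.imread("pics/top0.png")
def prof(img,x0,x1,ys,z):
    out=[]
    for x in np.linspace(x0,x1,6):
        q=proj(s,T(X,np.c_[np.full(len(ys),x),ys,np.full(len(ys),z)])).astype(np.float32)
        out.append(cv2.remap(img,q[None,:,0],q[None,:,1],cv2.INTER_LINEAR)[0].astype(float))
    return np.mean(out,0)
ys=np.arange(-.034,.030,.002)
a=prof(t0,-.042,-.032,ys,.03);b=prof(s["frame"],-.042,-.032,ys,.03);c=prof(s["frame"],-.042,-.032,ys,.048);d=prof(s["frame"],-.14,-.1,ys,.048)
for i,y in enumerate(ys): print(round(y*1e3),"init B,R",a[i,[0,2]].round(),"now z30",b[i,[0,2]].round(),"z48",c[i,0].round(),"near z48",d[i,0].round())
E
```

```text
-34 init B,R [201. 219.] now z30 [204. 221.] z48 203.0 near z48 206.0
-32 init B,R [204. 219.] now z30 [207. 221.] z48 204.0 near z48 204.0
-30 init B,R [208. 219.] now z30 [210. 220.] z48 209.0 near z48 202.0
-28 init B,R [190. 215.] now z30 [192. 216.] z48 211.0 near z48 202.0
-26 init B,R [156. 212.] now z30 [156. 213.] z48 180.0 near z48 203.0
-24 init B,R [103. 220.] now z30 [ 97. 218.] z48 131.0 near z48 203.0
-22 init B,R [ 54. 225.] now z30 [ 45. 221.] z48 71.0 near z48 203.0
-20 init B,R [ 37. 211.] now z30 [ 76. 220.] z48 49.0 near z48 203.0
-18 init B,R [ 41. 185.] now z30 [132. 219.] z48 102.0 near z48 202.0
-16 init B,R [ 90. 153.] now z30 [180. 219.] z48 159.0 near z48 202.0
-14 init B,R [120. 134.] now z30 [205. 219.] z48 198.0 near z48 201.0
-12 init B,R [118. 127.] now z30 [205. 219.] z48 205.0 near z48 201.0
-10 init B,R [143. 156.] now z30 [203. 219.] z48 204.0 near z48 202.0
-8 init B,R [188. 208.] now z30 [202. 219.] z48 202.0 near z48 202.0
-6 init B,R [200. 221.] now z30 [200. 219.] z48 201.0 near z48 202.0
-4 init B,R [200. 220.] now z30 [200. 218.] z48 201.0 
[... 413 characters left out ...]
 z48 208.0
10 init B,R [196. 216.] now z30 [206. 226.] z48 204.0 near z48 199.0
12 init B,R [197. 217.] now z30 [173. 192.] z48 188.0 near z48 164.0
14 init B,R [198. 218.] now z30 [129. 146.] z48 144.0 near z48 134.0
16 init B,R [199. 218.] now z30 [122. 138.] z48 121.0 near z48 126.0
18 init B,R [199. 218.] now z30 [124. 139.] z48 123.0 near z48 125.0
20 init B,R [198. 217.] now z30 [126. 141.] z48 125.0 near z48 127.0
22 init B,R [197. 216.] now z30 [126. 142.] z48 126.0 near z48 128.0
24 init B,R [194. 215.] now z30 [124. 140.] z48 125.0 near z48 128.0
26 init B,R [193. 214.] now z30 [123. 139.] z48 123.0 near z48 126.0
28 init B,R [194. 215.] now z30 [122. 138.] z48 121.0 near z48 123.0
```

The image profile puts the strip's right edge at -17 mm, the same as the fence face, and its width and yaw agree, so it is snug in y. It met the stop with 14 N. Now I'll move over the knob with the fingers shut.

Emit:
carry_out --targets '[-0.003, 0.002, 0, 0, -0.01, -0.01, -1, -0.002, 0.002, 0, 0, -0.025, -0.008, -1, 0, 0, 0, 0, -0.035, 0, -1, 0, 0, 0, 0, -0.035, 0, -1, 0, 0, 0, 0, -0.035, 0, -1, 0, 0, 0, 0, -0.035, 0, -1, 0, 0, 0, 0, -0.02, 0, -1, 0, 0, 0, 0, -0.01, 0, -1, 0, 0, 0, 0, 0, 0, -1, 0, 0, 0, 0, 0, 0, -1]'

```text
time: 14.18
tool_pos: [0.5542, -0.1365, 0.2613]
ee_rot: [-0.662, 0.749, 0.024, -0.012]
force: [0.2, -0.1, 0.1]
gripper_width: 0.001
```

```bash
python3 dev.py 0.582 -0.147 0.262 -1.696
```

```text
t 14.18 pos [ 0.5542 -0.1365  0.2613] yaw -1.694 F [ 0.215  -0.0863  0.1334] M [-0.0337 -0.0182  0.0265] w 0.001 q [-0.3194  0.211   1.6945  0.003   1.2903  1.3738]
turn [0.0526 0.0134 0.0019] shift now [ 0.007  -0.0288 -0.0023] shift after turn [ 0.007  -0.0289 -0.0007]
```

Emit:
carry_out --targets '[0.02, 0.006, 0, 0.002, -0.008, -0.003, -1, 0.02, 0.006, 0, 0.003, -0.01, -0.002, -1, 0.008, 0, 0, 0.002, -0.008, -0.001, -1, 0, 0, 0, 0, 0, 0, -1, 0, 0, 0, 0, 0, 0, -1]'

```text
time: 14.6
tool_pos: [0.5776, -0.1466, 0.2623]
ee_rot: [-0.662, 0.749, 0.004, -0.002]
force: [-0.1, 0.5, 0.6]
gripper_width: -0.001
```

```bash
python3 dev.py 0.582 -0.147 0.262 -1.696
```

```text
t 14.6 pos [ 0.5776 -0.1466  0.2623] yaw -1.694 F [-0.0861  0.5369  0.6283] M [0.0352 0.017  0.0247] w -0.001 q [-0.3216  0.231   1.6672 -0.0001  1.2521  1.3727]
turn [0.0085 0.0016 0.0018] shift now [-0.0001 -0.0044  0.0002] shift after turn [-0.0001 -0.0044  0.0003]
```

Emit:
carry_out --targets '[0.008, 0, 0, 0, -0.003, 0.004, -1, 0, 0, 0, 0, 0, 0.006, -1, 0, 0, 0, 0, 0, 0.006, -1, 0, 0, 0, 0, 0, 0.006, -1, 0, 0, 0, 0, 0, 0.004, -1, 0, 0, 0, 0, 0, 0.002, -1]'

```text
time: 15.1
tool_pos: [0.5817, -0.1477, 0.2363]
ee_rot: [-0.662, 0.75, -0.003, 0.003]
force: [-0.2, 1.6, 4.4]
gripper_width: -0.002
```

```bash
python3 dev.py 0.582 -0.147 0.215 -1.696
```

```text
t 15.1 pos [ 0.5817 -0.1477  0.2363] yaw -1.695 F [-0.1742  1.5538  4.4066] M [0.0565 0.1216 0.0296] w -0.002 q [-0.3221  0.252   1.6951  0.0019  1.1873  1.3722]
turn [-0.0073  0.0003  0.001 ] shift now [-0.0007 -0.      0.0213] shift after turn [-0.0007 -0.0002  0.0213]
```

Emit:
carry_out --targets '[-0.005, 0, 0, 0, 0, 0.004, -1, 0, 0, 0, 0, 0, 0.005, -1, 0, 0, 0, 0, 0, 0.004, -1, 0, 0, 0, 0, 0, 0.003, -1, 0, 0, 0, 0, 0, 0.002, -1, 0, 0, 0, 0, 0, 0.001, -1]'

```text
time: 15.6
tool_pos: [0.5818, -0.1477, 0.2169]
ee_rot: [-0.662, 0.75, -0.001, 0.001]
force: [-0.8, 0.2, 4.9]
gripper_width: 0.001
```

```bash
python3 dev.py 0.582 -0.147 0.205 -1.696
```

```text
t 15.6 pos [ 0.5818 -0.1477  0.2169] yaw -1.695 F [-0.8052  0.1565  4.8806] M [ 0.1073  0.2567 -0.0083] w 0.001 q [-0.3214  0.2736  1.7087  0.0004  1.1576  1.3732]
turn [-0.0017 -0.      0.0012] shift now [-0.0007 -0.0001  0.0119] shift after turn [-0.0007 -0.0002  0.0119]
```

Emit:
carry_out --targets '[0, 0, 0, 0, 0, 0.003, -1, 0, 0, 0, 0, 0, 0.003, -1, 0, 0, 0, 0, 0, 0.002, -1, 0, 0, 0, 0, 0, 0.002, -1, 0, 0, 0, 0, 0, 0.001, -1]'

```text
time: 16.02
tool_pos: [0.5818, -0.1477, 0.2108]
ee_rot: [-0.662, 0.749, -0.001, 0.0]
force: [-4.1, 0.4, 10.7]
gripper_width: -0.002
```

```bash
python3 dev.py 0.582 -0.147 0.205 -1.696
```

```text
t 16.02 pos [ 0.5818 -0.1477  0.2108] yaw -1.695 F [-4.0938  0.4069 10.701 ] M [ 0.1775  0.6745 -0.0161] w -0.002 q [-0.3212  0.28    1.7137  0.0001  1.1465  1.3733]
turn [-0.0014 -0.0002  0.0015] shift now [-0.0008 -0.0001  0.0058] shift after turn [-0.0008 -0.0001  0.0058]
```

Emit:
carry_out --targets '[0, 0, 0, 0, 0, 0.003, -1, 0, 0, 0, 0, 0, 0.003, -1, 0, 0, 0, 0, 0, 0.003, -1, 0, 0, 0, 0, 0, 0.002, -1, 0, 0, 0, 0, 0, 0.002, -1]'

```text
time: 16.43
tool_pos: [0.5818, -0.1477, 0.208]
ee_rot: [-0.662, 0.749, -0.001, 0.0]
force: [-4.2, 1.2, 13.3]
gripper_width: -0.003
```

```bash
python3 dev.py 0.582 -0.147 0.205 -1.696
```

```text
t 16.43 pos [ 0.5818 -0.1477  0.208 ] yaw -1.694 F [-4.2212  1.1962 13.2572] M [0.2708 0.8667 0.0063] w -0.003 q [-0.321   0.2826  1.7163 -0.0004  1.1409  1.3733]
turn [-0.0017 -0.0007  0.0018] shift now [-0.0008 -0.0001  0.003 ] shift after turn [-0.0008 -0.0001  0.003 ]
```

Emit:
carry_out --targets '[0, 0, 0, 0, 0, 0.0035, -1, 0, 0, 0, 0, 0, 0.0035, -1, 0, 0, 0, 0, 0, 0.0035, -1, 0, 0, 0, 0, 0, 0.003, -1]'

```text
time: 16.77
tool_pos: [0.5818, -0.1477, 0.2048]
ee_rot: [-0.662, 0.749, -0.001, 0.0]
force: [-5.6, 1.5, 15.2]
gripper_width: -0.003
```

```bash
python3 dev.py 0.582 -0.147 0.205 -1.696
```

```text
t 16.77 pos [ 0.5818 -0.1477  0.2048] yaw -1.694 F [-5.642   1.4553 15.1672] M [ 0.2826  1.0583 -0.0558] w -0.003 q [-0.3208  0.2856  1.7194 -0.0008  1.1343  1.3734]
turn [-0.0021 -0.0012  0.0022] shift now [-0.0007 -0.0001 -0.0002] shift after turn [-0.0007 -0.0001 -0.0002]
```

Emit:
carry_out --targets '[0, 0, 0, 0, 0, 0.0024, -1, 0, 0, 0, 0, 0, 0.0024, -1, 0, 0, 0, 0, 0, 0.0024, -1, 0, 0, 0, 0, 0, 0.0024, -1]'

```text
time: 17.1
tool_pos: [0.5818, -0.1478, 0.2061]
ee_rot: [-0.662, 0.749, -0.002, 0.0]
force: [-5.0, 1.1, 14.3]
gripper_width: 0.0
```

```bash
python3 dev.py 0.582 -0.147 0.205 -1.696
```

```text
t 17.1 pos [ 0.5818 -0.1478  0.2061] yaw -1.693 F [-5.0081  1.0933 14.2586] M [0.2888 1.0011 0.0209] w 0.0 q [-0.3206  0.2839  1.7186 -0.0013  1.1361  1.3735]
turn [-0.0027 -0.0017  0.0025] shift now [-0.0008 -0.0001  0.0011] shift after turn [-0.0008 -0.0001  0.0011]
```

Emit:
carry_out --targets '[0, 0, 0, 0, 0, 0.0031, -1, 0, 0, 0, 0, 0, 0.003, -1, 0, 0, 0, 0, 0, 0.0028, -1, 0, 0, 0, 0, 0, 0.0028, -1, 0, 0, 0, 0, 0, 0.0028, -1, 0, 0, 0, 0, 0, 0.0028, -1, 0, 0, 0, 0, 0, 0.0028, -1, 0, 0, 0, 0, 0, 0.0028, -1]'

```text
time: 17.77
tool_pos: [0.5819, -0.1477, 0.2054]
ee_rot: [-0.663, 0.749, -0.002, 0.0]
force: [-6.0, 2.3, 15.0]
gripper_width: 0.001
```

```bash
python3 dev.py 0.582 -0.147 0.205 -1.696
```

```text
t 17.77 pos [ 0.5819 -0.1477  0.2054] yaw -1.693 F [-6.0115  2.3441 14.9888] M [ 0.3179  1.0585 -0.026 ] w 0.001 q [-0.3201  0.2839  1.7203 -0.0022  1.133   1.3737]
turn [-0.0039 -0.0028  0.0031] shift now [-0.0008 -0.      0.0004] shift after turn [-0.0008 -0.      0.0004]
```

Green middle reached (foot about 9.6 mm, 15 N as predicted). The camera calls keep the last target exactly, so I'll hold with them and check the readings.

```bash
python3 - <<'E'
from h import *
for i in range(74):
    s=r.snapshot("side" if i%2 else "top")
    if i%12==0 or i==73:
        st=r.get_state(); print(round(st["time"],2),np.round(st["tool_pos"],4),np.round(st["force"],1))
    if i>=72: cv2.imwrite(f"pics/f{i}.png",s["frame"])
a=cv2.imread("pics/f72.png")[165:265,215:315];b=cv2.imread("pics/f73.png")[130:230,225:325]
cv2.imwrite("pics/fin.png",np.hstack([cv2.resize(i,(400,400),interpolation=cv2.INTER_CUBIC) for i in(a,b)]))
E
```

```text
17.82 [ 0.5819 -0.1477  0.2054] [-4.5  2.4 15.6]
18.42 [ 0.5818 -0.1477  0.2054] [-6.   1.4 14.1]
19.02 [ 0.5818 -0.1477  0.2054] [-6.4  1.3 14.5]
19.62 [ 0.5818 -0.1477  0.2054] [-6.2  2.4 13.9]
20.22 [ 0.5818 -0.1477  0.2053] [-5.6  1.  14.7]
20.82 [ 0.5818 -0.1477  0.2054] [-5.   2.3 14.3]
21.42 [ 0.5818 -0.1477  0.2054] [-6.3  1.3 15.1]
21.47 [ 0.5818 -0.1477  0.2054] [-6.9  1.7 14.8]
```

View pics/fin.png

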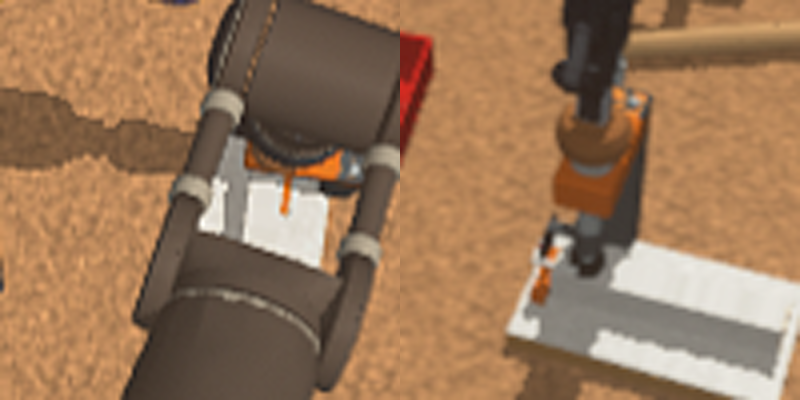

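The fingers hold the knob down at (600,130) in the right half, and the foot rests on the strip at (588,260), with the strip still against the stop at (545,275). Position and force stayed steady for 3.7 s, so I'm handing in.

```bash
python3 -c "
from rig import r
print(r.job_done()); s=r.get_state(); print(s['time'],s['tool_pos'],s['force'])"
```

```text
the job is handed in; nothing more can be done
None
the job is handed in; nothing more can be done
```

The white strip lies on the press bed in the corner of the fence and back stop, and I let go of it. I then pushed the knob down and handed the job in while still holding it there, at about 21.5 s on the robot's clock.

**Strip placement:**
- The strip met the back stop with about 14 N and the fence with about 20 N before I released it. I did not measure the stop gap after release.
- In the top view after release, the strip's edge lined up with the fence face to within about 1 mm.
- Contact came about 4 mm (stop) and 2 mm (fence) away from where my picture fit put them. I went by the contact and the edge profile instead.

**Pressing:** The knob top was held at 0.2054 m, which is 41.6 mm of travel, so the foot is pushed in about 9.6 mm. The green band runs from 6 to 14 mm. The upward force was 14–15.6 N, against about 15 N expected, and it stayed steady for 3.7 s.

**Not confirmed:**
- Neither camera shows the pointer, so "in the green" comes from the travel and force, not from seeing it.
- A side force of about 6 N stayed on the knob during the hold.
- I touched only the white strip and the press, but did not check the other things again at the end.

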